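# Square a wet painting into the corner of its registration board

## Robot

A 6-joint arm with a two-finger parallel gripper is mounted at the origin on the work surface. World frame = base frame: x ahead of the robot, y to its left, z up, the work surface at z = 0. Lengths are in m, angles in rad, forces in N, time in s.
With the tool pointing down it reaches from about 0.325 to 0.9 m from the base axis. Payload 6.1 kg.
Tool frame: the origin (TCP) lies midway between the tips of the shut fingers; the grasp point (between the pads) lies 19 mm behind it; x points along the fingers, y is the direction in which the jaws open and shut, and the axes are right-handed (so a half turn about x gives the same grasp; the last joint's range is limited). The gripper opens to 85 mm and grips with 20 to 120 N. Pads are 22 mm wide; open, the fingers measure 114 mm over their backs; the gripper's body (76 mm by 85 mm) begins 54 mm behind the grasp point. The pads swing forward as they close: fully open they stand 13 mm farther back than shut.
Start: joints at [1.169, 0.22, 1.526, -0, 1.395, -0.126], TCP at [0.17, 0.601, 0.231] pointing down, gripper open.
Joint ranges: [-2.98, 2.98], [-0.91, 2.08], [0.09, 2.57], [-1.24, 4.39], [0.2, 2.65], [-2.68, 2.68]. Speed limits (rad/s): [2.57, 2.57, 3.01, 3.14, 3.14, 3.14].

## Interface

Orientations are given as [roll, pitch, yaw] about the fixed x, y, z axes, in that order (R = Rz(yaw) Ry(pitch) Rx(roll)).
In Python, from plant import movep, move_l, set_joints, gripper_to, hold, inverse_kinematics, observe, get_image, get_calibration, Unreachable, job_done gives the robot as it stands. Calls block until the motion is done:
- movep(position, orientation): joint-space move of the TCP to a pose.
- move_l(position, feed=0.15, rotation=None, max_force=None): straight line of the TCP; rotation=None keeps the orientation; feed is the mean speed in m/s. With max_force (N) it stops when the force on the tool has changed by that much, and returns True; else False.
- set_joints(angles): joint-space move.
- gripper_to(opening, f_grip=None): finger opening in m; f_grip is the grip in N (None keeps the last); returns when the fingers have stopped.
- hold(seconds).
- inverse_kinematics(position, orientation): joint angles nearest the present ones, or None.
- observe(): the state.
- get_image(name): name is "side" or "top" or "wrist"; returns (picture, depth): 384x512x3 uint8, red, green, blue; 384x512 float32, m along the optical axis (not along the pixel's ray), 0 where there is no reading.
- get_calibration(name): a dict with "intrinsics" (3x3 intrinsics, pixels), "dist_coeffs" ([k1, k2, p1, p2, k3] as OpenCV has them; the pictures are not rectified), "world_from_camera" (4x4, takes a point from camera to world coordinates). Camera axes: x right, y down, z forward; pixel columns grow to the right and rows downward; lengths in m; the calibration is good to about 2 mm. A picture is of the moment at which its call begins: read the wrist's pose just before it. get_calibration takes no time and is no camera call; for the wrist camera it gives the pose at the moment of the call.
A pose or a line that the arm cannot do raises Unreachable and nothing moves.
- job_done(): hands the job in, once; it reports no verdict.
The state is a dict: "time_s": time; "q": joint angles; "joint_velocities": joint speeds; "joint_torque": joint torques, N m; "eef_pos": TCP position; "tcp_rot": TCP orientation; "ft_force": force on the tool from outside, world axes, zero at the start; "torque": the same for the moment, N m; "opening": finger opening in m.
Only numpy, scipy, OpenCV 4.12 (cv2) and the standard library are available. Lean on these libraries where they do the work, as an engineer would, in place of code of your own. Each camera call takes 0.05 s, during which the arm holds its last target.

## Task

The small gilt-edged painting lies askew on the black board: push it along the board until it sits flush against both the long metal fence on the far side and the wooden stop on the left, and slide the blue guide up so that it rests against the painting's free side. The picture is still wet, so do not touch its face; push the painting by its edges only, do not lift it, and push the guide without pinching it. Leave everything else where it stands.

Things in the scene. Friction and masses are not known exactly. Their poses are not given: they have to be found in the camera images.
- board: fixed board lying on the table, 340 (x) x 460 (y) x 12 mm, its black top 12 mm above the table; origin at the centre of its underside; its x points away from the robot and its y to the left, turned up to about 15 degrees. It carries the fence, the stop and the guide; board x, board y below are measured in its frame
- fence (a point): middle of the foot of the aluminium fence's face towards the robot, at board x = +95 mm; the fence runs along the board's y for 440 mm, is 20 mm thick and its top is 40 mm above the table
- stop (a point): middle of the foot of the wooden stop's face towards the painting, at board y = +120 mm; the stop runs from board x = -75 to +95 mm, is 25 mm thick and its top is 40 mm above the table
- panel: the painting: a stiff loose panel with gilt edges, 120 (its x) x 150 (its y) x 18 mm, about 0.3 kg, too wide to grip; origin at the centre of its underside; its x and y lie along those of the board to about 15 degrees. Flush in the corner its origin is at board x = +35, y = +45 mm
- picture: the wet picture on the painting's top, 96 x 126 mm, its surface 1.5 mm above the gilt rim, which is 12 mm wide all round; fixed to the panel; origin at its centre
- guide (a joint): the sliding guide, a bar along the board's x that slides in the board's +y, square to the fence, and stays where it is left (about 2 N to move it). Value in m: 0 at the right-hand end, at most 0.15; its inner face is at board y = -165 mm + value, its outer face 24 mm further right. It touches the squared painting at 0.135; pushed there, it pushes the painting along
- guide_bar (a point): middle of the top of the guide's bar, which is 24 mm wide, its half towards the painting green and its outer half blue. The bar reaches from board x = -80 to +95 mm and from 1 to 29 mm above the board's top; a blue carriage at its far end rides on the fence, board x = +80 to +130 mm, 18 mm wider than the bar on either side, up to 59 mm above the table
- cup: blue open cup, 80 mm across, 65 mm tall; origin at the centre of its underside
- ink_bottle: black bottle with a red cap, 46 mm across, 90 mm tall; origin at the centre of its underside
- ink_stone: dark shallow ink stone (tray), 100 x 70 x 22 mm; origin at the centre of its underside
- seal: upright marble seal stone, 24 x 24 x 45 mm, standing on the board behind the fence; origin at the centre of its underside
- paperweight: steel bar, 180 x 22 x 14 mm, long along its own x, lying on the board to the left of the wooden stop; origin at the centre of its underside
- brush: ink brush, bamboo handle and black tip, 200 mm long and 9 mm thick, lying along its own x on the table to the right of the board; origin at the middle of its underside
There are look-alikes about, which are no part of the job. There is more than one size of the panel; the job needs the largest.

How it is judged:
At the end, for the whole second after the job is handed in: The painting lies flat on the board within 3.5 mm of both the fence and the stop and squared to them within 0.025 rad, the guide's face is within 4.5 mm of its closed position against the painting (joint 0.1305 to 0.138), and all is at rest (x of panel in the frame of board between 0.0315 and 0.038 m and y of panel in the frame of board between 0.0415 and 0.048 m and z of panel in the frame of board below 0.015 m and angle between the x axis of panel and the x axis of board, either way round below 0.025 rad and value of joint guide between 0.1305 and 0.138 m and linear speed of panel below 0.01 m/s and velocity of joint guide below 0.01 m/s); the robot touches nothing.
It fails at once if the wet picture was touched (contact force between picture and anything else above 0.5 N).
It fails at once if the painting was lifted or tipped (height (world z) of panel above 0.022 m or angle between panel's own z axis and vertical above 0.12 rad).
It fails at once if the guide was pinched (fingers on both its green side and its blue side at once) (contact force between the fingers and guide_c1 above 1 N and contact force between the fingers and guide_c2 above 1 N).
It fails at once if another thing was moved by more than 20 mm (distance of any of cup, ink_bottle, ink_stone, seal, paperweight, brush from where it was at the start of the episode above 0.02 m).
It fails at once if a standing thing was tipped over (angle between any of cup, ink_bottle, seal's own z axis and vertical above 0.4 rad).
It also fails if it takes over 48 s, if anything falls off the work surface, if the arm or the gripper's body presses on something with over 40 N, if the wrist force passes 120 N, or if a joint passes its speed limit or range.

## Working session

There is one attempt and no reset: what is moved stays moved. The work goes in short steps, each a Python script; the robot and the scene stay as the last script left them, time stands still between calls to the robot, and variables do not carry over. Pictures are saved under pics/ and viewed, and the job is handed in when it is done.

```bash
ls; mkdir -p pics
python3 - <<'E'
from plant import *
import cv2, numpy as np
print(observe())
for n in ("top","side"):
    p,d=get_image(n); c=get_calibration(n)
    cv2.imwrite(f"pics/{n}0.png",p[:,:,::-1]); np.savez(f"{n}0.npz",p=p,d=d,**{k:np.array(v) for k,v in c.items()})
    print(n,c)
E
```

```text
pics
{'time_s': 0.0, 'q': array([ 1.16887398e+00,  2.21204929e-01,  1.52760383e+00, -2.78058157e-05,
        1.39471536e+00, -1.26093690e-01]), 'joint_velocities': array([-0.00127984,  0.00010753,  0.00057345, -0.00074599, -0.00079059,
       -0.00023089]), 'joint_torque': array([ 1.01897647e-04, -4.96894205e+01, -3.89397562e+01,  1.47159801e-05,
        1.09970316e-02, -2.39386111e-05]), 'eef_pos': array([0.16998519, 0.60081066, 0.23021624]), 'tcp_rot': array([-1.68272218,  1.56886467, -1.95854594]), 'ft_force': array([-0.19159997,  0.61588027, -0.34786797]), 'torque': array([ 0.03136876, -0.00402177,  0.01393193]), 'opening': 0.08534937619374867}
top {'intrinsics': array([[414.17467392,   0.        , 258.10676395],
       [  0.        , 414.17467392, 188.92544985],
       [  0.        ,   0.        ,   1.        ]]), 'dist_coeffs': array([-0.05330431,  0.        ,  0.        ,  0.        ,  0.        ]), 'world_from_camera': array([[-0.03029899, -0.98090439,  0.19211597,  0.26079739],
       [-0.99953779,  0.02925609, -0.00826358,  0.01776761],
       [ 0.00248522, -0.19227755, -0.98133744,  1.30189096],
       [ 0.        ,  0.        ,  0.        ,  1.        ]])}
side {'intrinsics': array([[357.41495728,   0.        , 256.32909675],
       [  0.        , 357.41495728, 198.23256142],
       [  0.        ,   0.        ,   1.        ]]), 'dist_coeffs': array([0.03319729, 0.        , 0.        , 0.        , 0.        ]), 'world_from_camera': array([[-0.99694642, -0.0695098 ,  0.03558404,  0.44051842],
       [-0.07632872,  0.77122169, -0.63197391,  0.57345275],
       [ 0.01648519, -0.63276021, -0.7741723 ,  0.74405387],
       [ 0.        ,  0.        ,  0.        ,  1.        ]])}
```

View pics/top0.png

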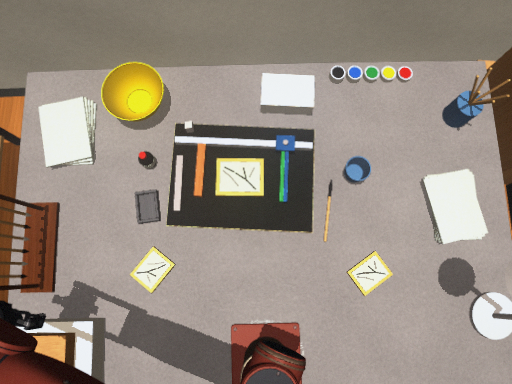

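View pics/side0.png

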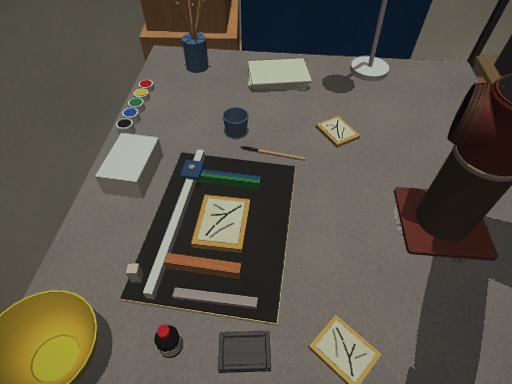

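Run:
```python
import cv2, numpy as np
z=np.load("top0.npz"); p=z['p'][:,:,::-1]
cv2.imwrite("pics/top0c.png",cv2.resize(p[115:240,125:325],None,fx=4,fy=4,interpolation=cv2.INTER_CUBIC)[:600,:800])
z=np.load("side0.npz"); p=z['p'][:,:,::-1]
cv2.imwrite("pics/side0c.png",cv2.resize(p[140:330,110:310],None,fx=3,fy=3,interpolation=cv2.INTER_CUBIC)[:600,:800])
```

```text
(no output)
```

View pics/top0c.png

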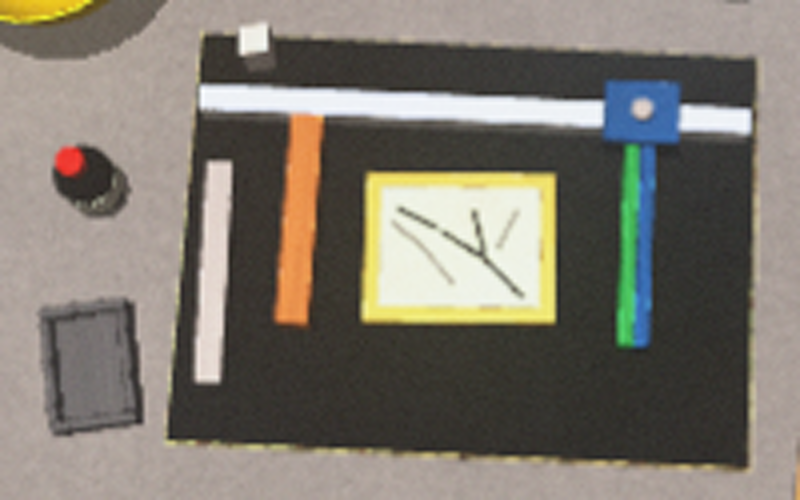

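View pics/side0c.png

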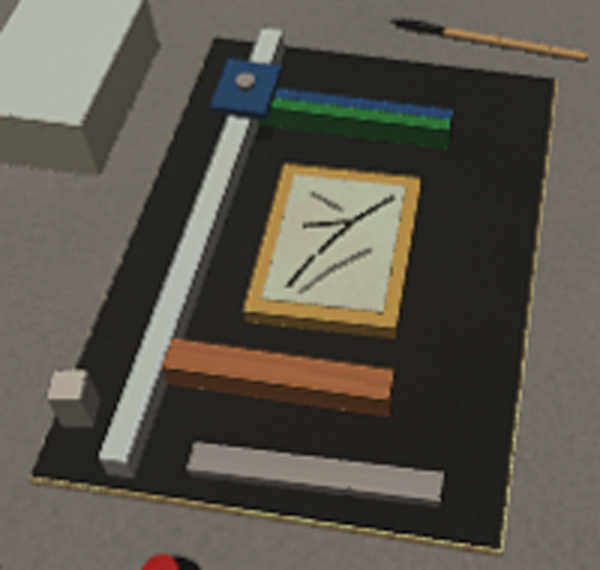

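Candidates for the painting: top-image pixels (240,177), which lies on the black board, (152,270) and (370,273), both on the table. I choose (240,177): it is the one on the board, and I check its size now by measuring all three.

```bash
cat > util.py <<'E'
import cv2, numpy as np
def proj(z,uv,h):
    """pixels -> world at height h"""
    uv=np.asarray(uv,float).reshape(-1,1,2)
    n=cv2.undistortPoints(uv,z['intrinsics'],z['dist_coeffs']).reshape(-1,2)
    T=z['world_from_camera']; r=np.c_[n,np.ones(len(n))]@T[:3,:3].T; o=T[:3,3]
    return o+r*((h-o[2])/r[:,2])[:,None]
def rect(z,mask,h,up=1):
    cs,_=cv2.findContours(mask.astype(np.uint8),cv2.RETR_EXTERNAL,cv2.CHAIN_APPROX_NONE)
    c=max(cs,key=cv2.contourArea)
    w=proj(z,c.reshape(-1,2)+0.0,h)[:,:2]
    (cx,cy),(a,b),t=cv2.minAreaRect((w*1000).astype(np.float32))
    return np.array([cx,cy]),(a,b),t
def comp(mask,u,v):
    n,l=cv2.connectedComponents(mask.astype(np.uint8)); return l==l[v,u]
E
python3 - <<'E'
from util import *
for n,pts in (("top",[(240,177),(152,270),(370,273)]),("side",[(222,222),(345,350),(338,130)])):
    z=np.load(n+"0.npz"); p=z['p']; hsv=cv2.cvtColor(p,cv2.COLOR_RGB2HSV); S=4
    # panels: saturated yellow / pale
    H,Sa,V=[hsv[...,i].astype(int) for i in range(3)]
    y=((H>15)&(H<35)&(Sa>90)&(V>110))|((V>170)&(Sa<70)&(n=="top"))|((V>150)&(n=="side"))
    for i,(u,v) in enumerate(pts):
        win=np.zeros_like(y); win[v-32:v+33,u-42:u+43]=1
        m=y&win; m[v-3:v+4,u-3:u+4]=1
        # avoid table: use yellow only then close
        yy=((H>15)&(H<35)&(Sa>90)&(V>110))&win
        print(n,i,rect(z,cv2.morphologyEx(yy.astype(np.uint8),cv2.MORPH_CLOSE,np.ones((3,3))),0.030 if i==0 else 0.018))
    # depth at panels
    c={"top":[(203,35),(756,58),(748,467),(168,440)],"side":[(212,38),(556,78),(502,552),(32,477)]}[n]
    s,o=(4,(125,115)) if n=="top" else (3,(110,140))
    uv=np.array(c)/s+np.array(o)-0.4
    w=proj(z,uv,0.012)[:,:2]*1000; print(w.round(1))
    print([np.linalg.norm(w[i]-w[(i+1)%4]).round(1) for i in range(4)],w.mean(0), np.degrees([np.arctan2(*(w[i]-w[(i+1)%4])[::-1]) for i in range(4)]))
E
```

```text
top 0 (array([551.95904541,  65.71913147]), (150.95220947265625, 119.46017456054688), 88.28157806396484)
top 1 (array([271.58532715, 338.76287842]), (89.99542236328125, 111.19251251220703), 50.13288497924805)
top 2 (array([ 240.60473633, -325.89428711]), (88.63255310058594, 111.7304458618164), 33.566246032714844)
[[ 740.9  272. ]
 [ 707.4 -180.8]
 [ 373.7 -155.7]
 [ 408.2  296.5]]
[np.float64(454.0), np.float64(334.7), np.float64(453.5), np.float64(333.6)] [557.53040456  58.02671325] [ 85.77580548  -4.30128658 -94.36326844 175.7903707 ]
side 0 (array([552.44085693,  66.92494965]), (149.52626037597656, 119.53321838378906), 87.5782699584961)
side 1 (array([273.54797363, 344.18920898]), (88.69429779052734, 110.69783782958984), 50.00038146972656)
side 2 (array([ 242.97268677, -319.47515869]), (89.05928802490234, 111.57649230957031), 33.7255859375)
[[ 709.8 -177.8]
 [ 373.2 -154.4]
 [ 406.7  303.3]
 [ 741.2  276.5]]
[np.float64(337.4), np.float64(458.9), np.float64(335.6), np.float64(455.4)] [557.74232598  61.878666  ] [ -3.97589368 -94.181674   175.42345353  86.05442688]
```

The board painting measures 150 x 120 mm and the other two 111 x 89 mm, so the choice holds. Next I locate the guide and the rest in the board frame.

```bash
cat >> util.py <<'E'
C=np.array([0.5576,0.0600]); YAW=-0.0735
bx=np.array([np.cos(YAW),np.sin(YAW)]); by=np.array([-np.sin(YAW),np.cos(YAW)])
def tob(w): d=np.asarray(w)[...,:2]-C; return np.stack([d@bx,d@by],-1)*1000
def tow(x,y): return C+bx*x/1000+by*y/1000
E
python3 - <<'E'
from util import *
def P(n,pts,h):
    z=np.load(n+"0.npz"); s,o=(4,(125,115)) if n=="top" else (3,(110,140))
    print(n,h,tob(proj(z,np.array(pts)/s+np.array(o)-0.4,h)).round(1).tolist())
P("top",[(203,35),(756,58),(748,467),(168,440)],.012)
P("top",[(367,172),(556,174),(556,323),(361,323)],.030)
P("top",[(624,145),(617,346),(656,147),(650,347)],.041)  # guide green edge, blue edge
P("top",[(604,143),(679,143)],.059)
P("top",[(322,118),(308,325)],.040) # stop face
P("top",[(200,108),(750,135)],.040)
P("side",[(281,108),(448,118),(452,107)],.041)
P("side",[(285,165),(419,179),(397,328),(245,317)],.030)
P("side",[(170,338),(392,371)],.040)
P("side",[(108,462),(283,35)],.040)
z=np.load("top0.npz")
print("cup",tob(proj(z,[(358,167)],.065)),proj(z,[(358,167)],.065))
z=np.load("side0.npz")
print("cup",tob(proj(z,[(236,115)],.065)))
E
```

```text
top 0.012 [[167.2, 224.9], [167.1, -229.1], [-167.6, -228.6], [-166.4, 224.9]]
top 0.03 [[51.8, 80.7], [56.7, -69.4], [-63.4, -74.3], [-70.1, 77.7]]
top 0.041 [[79.7, -122.1], [-81.4, -122.0], [79.2, -147.5], [-81.1, -147.4]]
top 0.059 [[75.3, -105.7], [77.9, -164.1]]
top 0.04 [[91.8, 118.1], [-75.2, 117.5]]
top 0.04 [[96.0, 215.9], [92.7, -221.8]]
side 0.041 [[71.3, -120.6], [-77.0, -133.2], [-78.6, -146.9]]
side 0.03 [[55.2, -65.7], [-61.5, -69.1], [-68.7, 79.5], [48.9, 88.3]]
side 0.04 [[96.4, 120.7], [-72.7, 122.1]]
side 0.04 [[108.0, 221.8], [92.4, -213.3]]
cup [[  31.73485548 -361.63809483]] [[ 0.5626927  -0.30299212  0.065     ]]
cup [[  26.41879441 -358.02084203]]
```

```bash
cat >> util.py <<'E'
from scipy.spatial.transform import Rotation as Ro
import warnings; warnings.filterwarnings("ignore")
def rpy(s=1):
    y=np.r_[by*s,0]; x=np.array([0,0,-1.]); return Ro.from_matrix(np.c_[x,y,np.cross(x,y)]).as_euler('xyz')
def wp(x,y,z): return np.r_[tow(x,y),z/1000]
E
python3 - <<'E'
from util import *; from plant import *
for s in (1,-1):
    for p in [(-105,5,120),(-105,5,5),(-30,5,5),(0,-185,100),(0,-30,22)]:
        q=inverse_kinematics(wp(*p),rpy(s)); print(s,p,None if q is None else np.round(q,2))
E
```

```text
1 (-105, 5, 120) [-0.01 -0.07  2.05 -0.    1.16 -1.51]
1 (-105, 5, 5) [-0.01  0.13  2.11 -0.    0.9  -1.51]
1 (-30, 5, 5) [-0.02  0.29  1.92 -0.    0.94 -1.52]
1 (0, -185, 100) [-0.37  0.19  1.82  0.    1.13 -1.86]
1 (0, -30, 22) [-0.09  0.31  1.85 -0.    0.98 -1.58]
-1 (-105, 5, 120) [-0.01 -0.07  2.05 -0.    1.16  1.63]
-1 (-105, 5, 5) [-0.01  0.13  2.11 -0.    0.9   1.63]
-1 (-30, 5, 5) [-0.02  0.29  1.92 -0.    0.94  1.62]
-1 (0, -185, 100) [-0.37  0.19  1.82  0.    1.13  1.28]
-1 (0, -30, 22) [-0.09  0.31  1.85 -0.    0.98  1.56]
```

Run:
```python
from util import *; from plant import *
movep(wp(-110,5,150),rpy(1)); print(observe()['time_s'])
print(move_l(wp(-110,5,40),feed=.15))
print(move_l(wp(-110,5,6),feed=.06,max_force=6))
o=observe(); print(o['time_s'],o['eef_pos'],tob(o['eef_pos']),o['ft_force'],o['opening'])
for n in("top","side"):
    p,d=get_image(n); cv2.imwrite(f"pics/{n}1.png",cv2.resize(p[115:300,110:330,::-1],None,fx=3,fy=3))
```

```text
2.2583
False
False
3.8583 [0.44819943 0.07305149 0.00583386] [-110.06361778    4.98255076] [ 0.23138456  0.21859598 -0.13101793] 0.0852277215322736
```

View pics/side1.png

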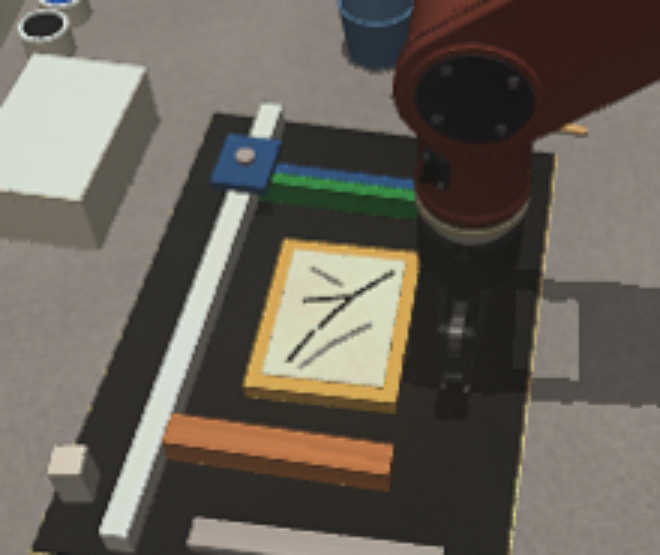

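The side view shows the open fingers on the near side of the painting (finger at crop pixel (455,390)), clear of its edge at (400,380). Now I push towards the fence.

Run:
```python
from util import *; from plant import *
print(move_l(wp(-50,5,6),feed=.06,max_force=12))
o=observe(); print(o['time_s'],tob(o['eef_pos']),o['ft_force'])
print(move_l(wp(-22,5,6),feed=.025,max_force=9))
o=observe(); print(o['time_s'],tob(o['eef_pos']),o['ft_force'])
p,d=get_image("side"); cv2.imwrite(f"pics/side2.png",cv2.resize(p[140:330,110:310,::-1],None,fx=3,fy=3))
```

```text
False
5.1083 [-49.99078546   5.00809366] [ 0.34656443 -0.75655374  0.25611984]
True
5.8083 [-35.22299007   5.05717721] [0.66610621 0.53035501 0.5157666 ]
```

View pics/side2.png

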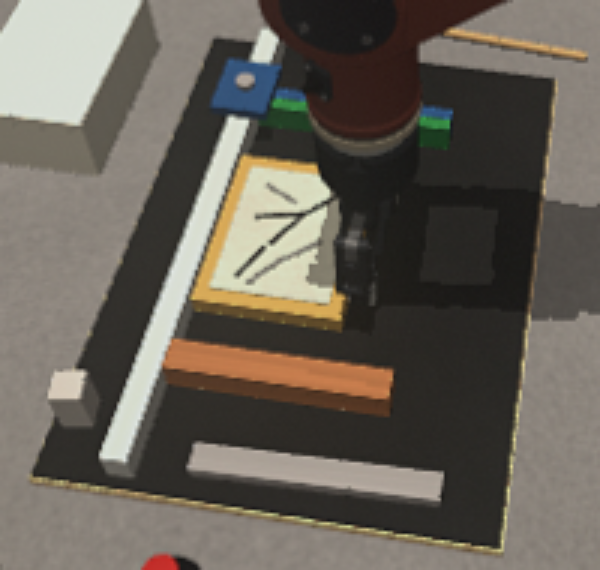

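The painting's far edge lies along the fence (crop (245,160) to (195,300)), and the push stopped by force at the expected place. Next I back off, shut the fingers and push the guide from its blue outer side.

Run:
```python
from util import *; from plant import *
def st(): o=observe(); print(round(o['time_s'],2),tob(o['eef_pos']).round(2),o['eef_pos'][2].round(4),o['ft_force'].round(2))
move_l(wp(-60,5,6),feed=.1); move_l(wp(-60,5,120),feed=.25); gripper_to(0.0)
movep(wp(0,-190,120),rpy(1)); st()
z={}
p,d=get_image("top"); cv2.imwrite("pics/top3.png",cv2.resize(p[115:300,110:330,::-1],None,fx=3,fy=3))
print(move_l(wp(0,-190,22),feed=.15,max_force=8)); st()
print(move_l(wp(0,-168,22),feed=.06,max_force=12)); st()
p,d=get_image("side"); cv2.imwrite("pics/side3.png",cv2.resize(p[140:330,110:310,::-1],None,fx=3,fy=3))
```

```text
8.45 [  -0.46 -189.12] 0.1197 [ 0.38  0.67 -0.42]
False
9.3 [   0.75 -189.8 ] 0.0228 [-0.24 -0.22  0.51]
False
9.82 [ 7.0000e-02 -1.6758e+02] 0.0222 [ 0.41  0.01 -1.03]
```

View pics/side3.png

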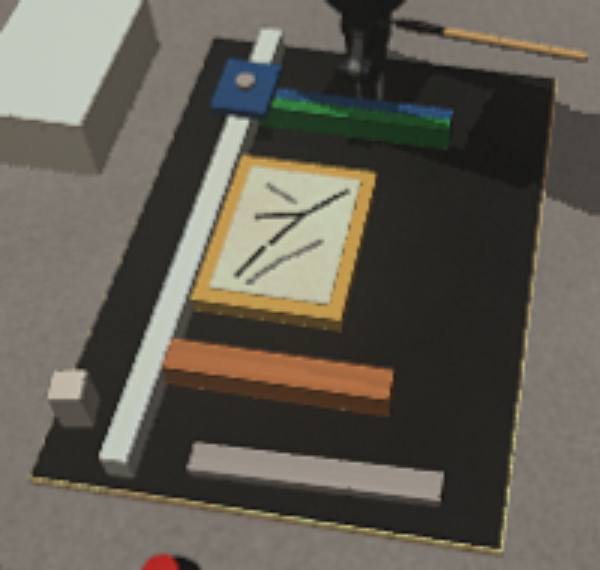

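View pics/top3.png

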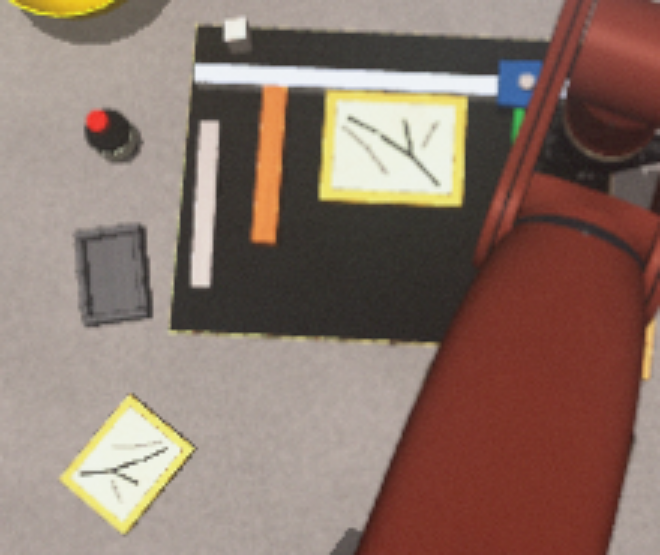

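The painting is now square along the fence (top crop (328,93) to (467,97)), and the shut fingers stand beside the blue face (side crop (370,90)). Now I push the guide.

Run:
```python
from util import *; from plant import *
def st(): o=observe(); print(round(o['time_s'],2),tob(o['eef_pos']).round(2),o['eef_pos'][2].round(4),o['ft_force'].round(2))
print(move_l(wp(0,-120,22),feed=.06,max_force=15)); st()
print(move_l(wp(0,-82,22),feed=.05,max_force=15)); st()
print(move_l(wp(0,-58,22),feed=.02,max_force=9)); st()
p,d=get_image("side"); cv2.imwrite("pics/side4.png",cv2.resize(p[140:330,110:310,::-1],None,fx=3,fy=3))
```

```text
False
10.82 [  -0.27 -119.71] 0.0219 [0.32 0.34 0.33]
False
11.72 [ 5.000e-02 -8.149e+01] 0.0221 [-0.54 -0.76 -0.6 ]
True
12.49 [ -0.   -68.12] 0.0219 [-0.25 -2.88  1.03]
```

View pics/side4.png

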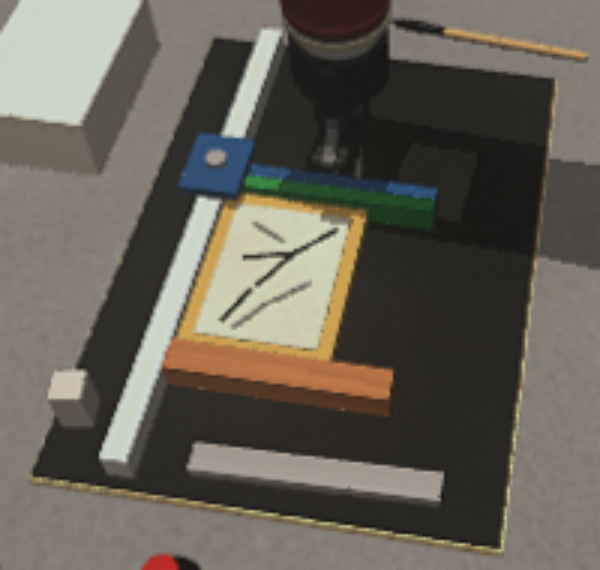

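The guide pressed home: it stopped at y = -68.1 against a predicted -68.5, and the painting lies against the wooden stop (crop (180,345) to (330,355)). I back off and check from above and with the wrist camera.

Run:
```python
from util import *; from plant import *
def st(): o=observe(); print(round(o['time_s'],2),tob(o['eef_pos']).round(2),o['eef_pos'][2].round(4),o['ft_force'].round(2))
move_l(wp(0,-90,22),feed=.06); move_l(wp(0,-90,120),feed=.25)
gripper_to(0.085)
movep(wp(-150,40,260),rpy(1)); st()
c=get_calibration("wrist"); p,d=get_image("wrist"); cv2.imwrite("pics/wrist5.png",p[:,:,::-1]); np.savez("wrist5.npz",p=p,d=d,**c)
p,d=get_image("top"); cv2.imwrite("pics/top5.png",cv2.resize(p[115:240,125:325,::-1],None,fx=4,fy=4,interpolation=cv2.INTER_CUBIC))
np.savez("top5.npz",p=p,d=d,**get_calibration("top"))
p,d=get_image("side"); np.savez("side5.npz",p=p,d=d,**get_calibration("side"))
```

```text
15.33 [-149.75   39.67] 0.2595 [ 0.27 -0.66 -0.84]
```

View pics/wrist5.png

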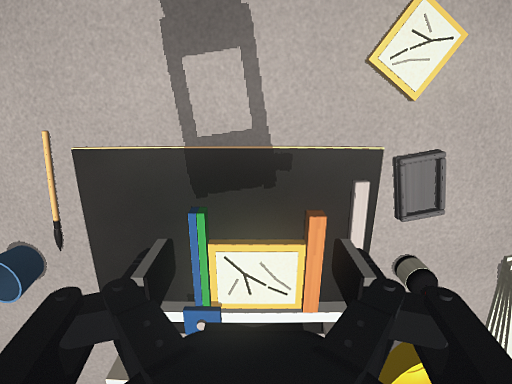

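View pics/top5.png

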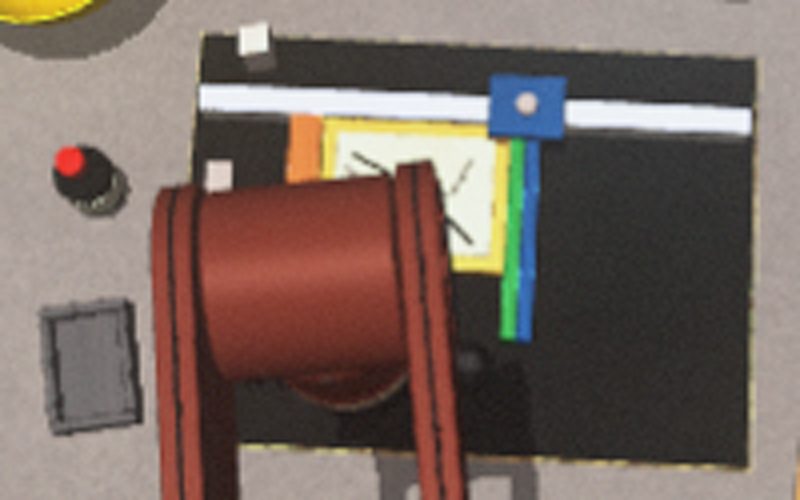

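The wrist view shows the painting (210-305, 243-308) between the orange stop and the green guide face. I re-seat it lightly against the fence, which also measures it: contact should come at about x = -35 as before.

Run:
```python
from util import *; from plant import *
def st(): o=observe(); print(round(o['time_s'],2),tob(o['eef_pos']).round(2),o['eef_pos'][2].round(4),o['ft_force'].round(2),o['opening'].round(4))
gripper_to(0.07)
movep(wp(-110,45,120),rpy(1)); move_l(wp(-110,45,30),feed=.2); print(move_l(wp(-110,45,8),feed=.06,max_force=6)); st()
print(move_l(wp(-60,45,8),feed=.08,max_force=8)); st()
print(move_l(wp(-26,45,8),feed=.02,max_force=8)); st()
p,d=get_image("side"); cv2.imwrite("pics/side6.png",cv2.resize(p[140:330,110:310,::-1],None,fx=3,fy=3))
move_l(wp(-70,45,8),feed=.08); move_l(wp(-70,45,150),feed=.25)
movep(wp(-200,-150,300),rpy(1)); st()
for n in("top","side"):
    p,d=get_image(n); np.savez(n+"7.npz",p=p,d=d,**get_calibration(n))
    cv2.imwrite(f"pics/{n}7.png",cv2.resize(p[115:240,125:325,::-1] if n=="top" else p[140:290,110:310,::-1],None,fx=4,fy=4,interpolation=cv2.INTER_CUBIC))
```

```text
FalseTraceback (most recent call last):
  File "<stdin>", line 4, in <module>
  File "<stdin>", line 2, in st
AttributeError: 'float' object has no attribute 'round'
```

My print helper failed after the descent. The arm stands at x = -110, z = 8 mm, so I carry on from there.

Run:
```python
from util import *; from plant import *
def st(): o=observe(); print(round(o['time_s'],2),tob(o['eef_pos']).round(2),o['eef_pos'][2].round(4),o['ft_force'].round(2),o['opening'])
st()
print(move_l(wp(-60,45,8),feed=.08,max_force=8)); st()
print(move_l(wp(-26,45,8),feed=.02,max_force=8)); st()
p,d=get_image("side"); cv2.imwrite("pics/side6.png",cv2.resize(p[140:330,110:310,::-1],None,fx=3,fy=3))
move_l(wp(-70,45,8),feed=.08); move_l(wp(-70,45,150),feed=.25)
movep(wp(-200,-150,300),rpy(1)); st()
for n in("top","side"):
    p,d=get_image(n); np.savez(n+"7.npz",p=p,d=d,**get_calibration(n))
    cv2.imwrite(f"pics/{n}7.png",cv2.resize(p[115:240,125:325,::-1] if n=="top" else p[140:290,110:310,::-1],None,fx=4,fy=4,interpolation=cv2.INTER_CUBIC))
```

```text
17.53 [-110.45   44.92] 0.0076 [ 0.66 -0.06 -0.12] 0.07007491271836504
False
18.31 [-60.56  44.95] 0.0077 [ 0.89 -0.32  0.43] 0.07015587778637429
True
19.52 [-35.16  44.87] 0.0073 [ 2.12 -0.17 -0.63] 0.06972698676614202
21.94 [-199.99 -149.58] 0.2988 [ 1.12 -0.13 -0.  ] 0.06989523722378048
```

View pics/top7.png

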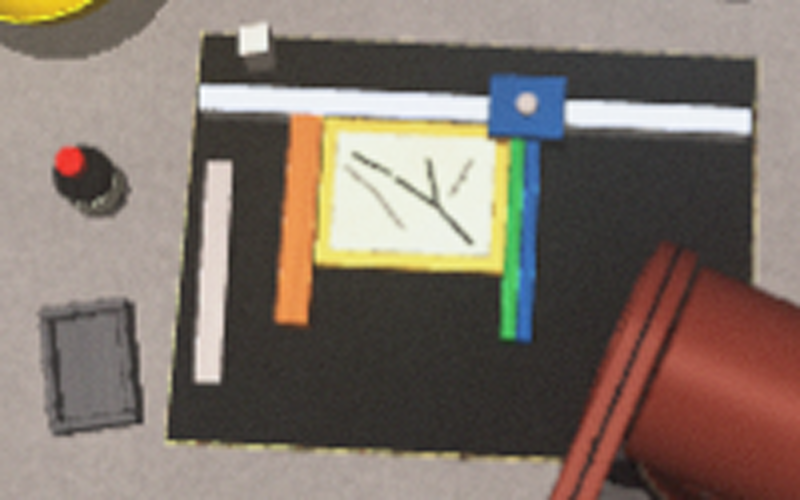

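View pics/side7.png

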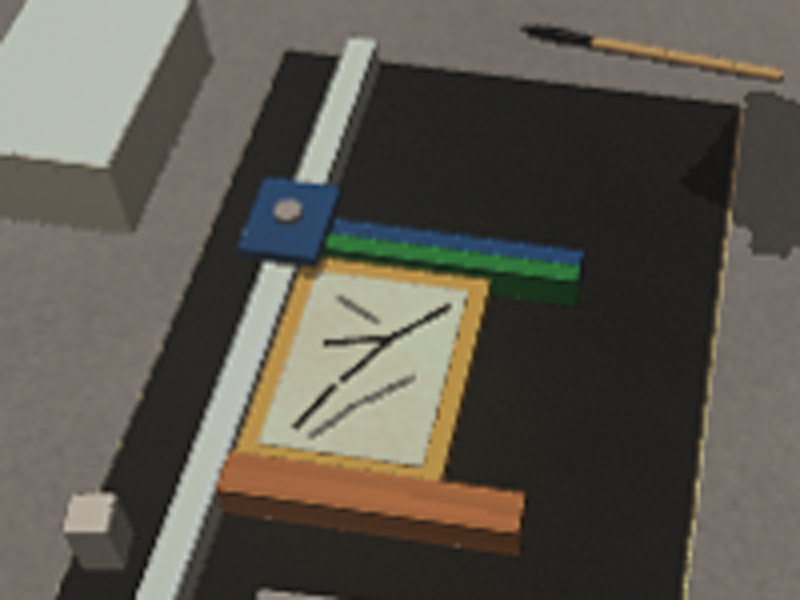

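Everything looks flush in both views. One quick numerical check before handing in.

Run:
```python
from util import *
z=np.load("top7.npz")
f=lambda pts,h: tob(proj(z,np.array(pts)/4+np.array((125,115))-0.4,h)).round(1).tolist()
print("stop",f([(322,118),(308,325)],.040)); print("guide in/out",f([(512,141),(500,339),(540,141),(531,341)],.041))
print("panel near corners",f([(317,265),(502,274)],.030),"fence top front",f([(200,108),(750,135)],.040))
a=proj(z,np.array([(317,265),(502,274)])/4+np.array((125,115)),.03);d=a[0]-a[1];print("panel yaw-board",-np.arctan2(d[0],d[1])-YAW)
p0=np.load("top0.npz")['p'].astype(int);dd=np.abs(z['p'].astype(int)-p0).sum(2)
for n,(u,v) in dict(seal=(188,125),bottle=(145,158),stone=(147,206),pw=(178,183),cup=(358,169),brush=(328,210)).items(): print(n,dd[v-12:v+13,u-12:u+13].mean().round(1))
```

```text
stop [[91.8, 118.1], [-75.2, 117.5]]
guide in/out [[79.1, -33.5], [-79.9, -31.6], [80.1, -55.7], [-80.4, -55.5]]
panel near corners [[-25.4, 115.2], [-26.3, -30.4]] fence top front [[96.0, 215.9], [92.7, -221.8]]
panel yaw-board -0.006037565782804316
seal 6.2
bottle 6.2
stone 6.4
pw 6.4
cup 6.5
brush 220.7
```

Run:
```python
from util import *; from plant import *
hold(0.3); job_done(); print(observe()['time_s'])
```

```text
the job is handed in; nothing more can be done
the job is handed in; nothing more can be done
```

The painting is flush against the fence and the stop with the guide resting against it, and I handed the job in at about 22 s. No verdict was reported.

**What I did:** With two open fingers on its near edge I pushed the 150 x 120 mm painting square onto the fence. Shut fingers on the blue outer face then slid the guide, which carried the painting along to the wooden stop. A last light push re-seated it against the fence. The fingers stayed beside the painting's edge and never over its face, and the green side of the guide was not touched by the fingers.

**Last checks:**
- **Fence:** both pushes stopped at board x of about -35.2 mm, and the predicted flush position was -36. The painting's near edge measures -25.4 and -26.3 mm, where -25 is flush.
- **Squareness:** the painting is within about 0.006 rad of the board.
- **Guide:** the gap between guide and stop measures about 150 to 151 mm for the 150 mm painting, so the joint is at about 0.134 to 0.135.
- **Other things:** the seal, bottle, ink stone, paperweight and cup are unchanged in the top picture. The arm hid the brush there, but the side view shows it in place.

**What disagreed or failed:**
- The top and side cameras differ by up to about 4 mm in absolute board y, so I relied on contact and on distances measured within one picture.
- A print error stopped one script before the last push; nothing moved because of it.

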